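Ready the folding reel stand and hold it plumb for its reel

TASK

The folding reel stand is lying on its spindle with its prop leg folded. Before a reel goes on, throw the hub brake lever right over into its lock notch (the one with three punched dots, on the side away from the leg's foot), then swing the prop leg out past centre until its spring snaps it fully open, and then tip the stand up onto its two feet and hold it upright by its top bar, plumb and not leaning back on the leg, so that it cannot tip while I fit the reel. Finish while still holding it upright, and leave the other things on the bench where they are.

Things in the scene. Friction and masses are not known exactly. Their poses are not given: they have to be found in the camera images.
- reel_stand: loose stand, 0.94 kg: hoop of 10 mm dark steel tube, 110 mm wide, 253 tall, on a 134 mm foot bar; aluminium plate (5 mm thick) across it at z 65 to 155. Origin: underside of the feet, midway. Axes when upright: z up, y along foot bar and top bar, x out of the back. It starts lying on feet and spindle tip, back up, z 64 degrees off vertical. Open and not held, it leans back 10 degrees on its leg
- spindle_tip (a point): front end of the hub's spindle, 20 mm thick there, at (-55, 0, 110) mm in the stand's frame; the stand lies on it at the start; pushed sideways by more than some 3 N the lying stand slips or turns a little
- top_grip (a point): middle of the top bar, at (0, 0, 245) mm in the stand's frame: a straight round rubber grip along the stand's y, 15 mm thick and 60 mm long; nothing is within 30 mm of it but the hoop's bends at its ends. Mind the wall shelf over the back of the bench: front edge 580 mm ahead of the robot, underside 540 mm above the bench
- foot_left (a point): underside of the round rubber foot (radius 8.5 mm about the stand's y; it rolls a little as the stand tips) at (0, 58, 0) mm in the stand's frame; about 0 high when this foot is on the bench
- foot_right (a point): underside of the rubber foot at (0, -58, 0) mm in the stand's frame; about 0 high when this foot is on the bench
- brake_lever (a joint): hub brake lever on the plate's back; turns about the stand's x axis through (0, 0, 140) mm. Three sprung notches: 0 = free (one dot, lever towards -y), 0.4 rad = drag (two dots, straight up the hoop), 0.8 = lock (three dots, towards +y). It springs into the nearest, starts in free or drag, takes about 2 N at the knob; stops at -0.08 and 0.88
- lever_knob (a point): middle of the lever's upright black knob: 15 mm thick, 29 mm high along the stand's x (from 21 to 50 mm behind the plate's middle), 60 mm from the lever's pivot: at (35.5, 60 sin(q - 0.4), 140 + 60 cos(q - 0.4)) mm in the stand's frame for joint value q
- lock_notch (a point): where lever_knob is when the lever sits in its lock notch
- prop_leg (a joint): prop leg (kickstand) on the back of the plate: 0 = folded across the back, lying along the stand's -y with its foot sticking 34 mm out past the hoop tube; 1.78 rad = fully open against its stop. A spring pulls it shut below about 0.87 rad and snaps it open above; swinging it takes about 2.5 N near the foot
- leg_pivot (a point): pivot of the prop leg, at (28, 20, 100) mm in the stand's frame. At joint value q the leg points along cos(q) f + sin(q) o, with f = (0, -1, 0) and o = (0.669, 0, -0.743) in the stand's frame, so with the stand lying down it swings almost level, from the side towards the feet
- leg_foot (a point): centre of the rubber foot of the prop leg (a ball of radius 7 mm), 104 mm from the pivot; the leg is a round steel bar 10 mm thick
- wire_reel: bystander: empty black plastic wire reel, 60 mm across and 34 mm high, standing on a flange; origin under its middle
- masking_roll: bystander: roll of masking tape lying flat, 104 mm across, 25 mm high; origin under its middle
- solder_block: bystander: pale soldering block, 67 x 110 x 19 mm; origin under its middle
- bench_block: bystander: polished steel block, 75 x 75 x 19 mm; origin under its middle
- loupe: bystander: folding loupe lying open, 24 x 66 x 12 mm; origin under its middle
- screwdriver: bystander: small screwdriver, 121 mm long; origin under its middle
- needle_file: bystander: needle file, 149 mm long; origin under its middle

How it is judged:
By the outcome, as a careful person would: the job done as asked, in the order asked, and still so for the second after the job is handed in, while the arm keeps its last pose, push and grip.
It also fails if it takes over 64 s, if anything falls off the work surface, if the arm or the gripper's body presses on something with over 40 N, if the wrist force passes 120 N, or if a joint passes its speed limit or range.

ROBOT

A 6-joint arm with a two-finger parallel gripper is mounted at the origin on a cart in front of the work surface, level with it; the furniture and walls round the work are solid. World frame = base frame: x ahead of the robot, y to its left, z up, the work surface at z = 0. Lengths are in m, angles in rad, forces in N, time in s.
With the tool pointing down it reaches from about 0.25 to 0.85 m from the base axis. Payload 12.5 kg.
Tool frame: the origin (TCP) lies at the very end of the fingers, on their centre line; the grasp point (between the pads) lies 19 mm behind it (env.hold_point_z is the z of the grasp point in the tool frame, in m); z points along the fingers, y is the direction in which the jaws open and shut (so a half turn about z gives the same grasp; the last joint's range is limited). The gripper opens to 93 mm and grips with 3 to 60 N. Pads are 15 mm wide; open, the fingers measure 128 mm over their backs; the gripper's body (75 mm by 188 mm) begins 65 mm behind the grasp point.
Start: joints at [1.123, 0.351, 1.652, -0, 1.139, -0.085], TCP at [0.195, 0.514, 0.219] pointing down, gripper open.
Joint ranges: [-2.75, 2.75], [-0.79, 2.1], [0.01, 2.65], [-1.57, 4.71], [0.07, 3.14], [-2.87, 2.87]. Speed limits (rad/s): [2.22, 2.22, 2.79, 3.14, 3.14, 3.14].

INTERFACE

Orientations are given as a unit quaternion [w, x, y, z].
In Python, from rig import readout, cams, env gives the robot as it stands.
- The arm moves only by the tool move_arm, never from a script. Its argument "steps" is a list of rows, each a list of 3 entries, a list of its own where there are three numbers: the shift along the tool's x, y, z each as a share of 25 cm, from -1 to 1, then the turn, a rotation vector about the tool's x, y, z each as a share of 0.5 rad, from -1 to 1, then the closure, from -1 (fully open) to 1 (shut). A call has 1 to 8 rows; each row is the pose to reach, as a shift and turn from the pose measured when the call began, along the tool's axes at that moment; what a row does not reach only later rows make up. A row lasts 1/8 s, in which the tool goes at most 62.5 mm and 10.7 degrees, less where a joint would pass 70% of its speed; a pose out of reach is approached as far as the arm can. A call with a number of a shift or a turn outside -1 to 1 is refused whole. A call with a gripper value outside its range is refused whole. The fingers move at their own pace and stop on an object; "squeeze" is the grip in N (left out, the last holds). Time passes only in rows, so rows that repeat a pose let the fingers close. It gives the time, the measured TCP pose, the force and the opening at its end, in the units of the state.
- readout.state(): the state, without advancing time (a new reading comes with each control period).
- cams.read_camera(name): name is "scene" or "top" or "wrist"; returns the picture (384x512x3 uint8, red, green, blue); there is no depth.
- cams.camera_info(name): a dict with "fx", "fy", "cx", "cy" (pixels), "T" (4x4, takes a point from camera to world coordinates); the wrist camera has in their place "T_tool_cam" (4x4, takes a point from camera to tool coordinates, whose origin is the TCP and whose axes are the flange's). Camera axes: x right, y down, z forward; pixel columns grow to the right and rows downward; lengths in m; the calibration is good to about 2 mm. A picture is of the moment at which its call begins: read the wrist's pose just before it. camera_info takes no time and is no camera call.
- env.job_done(): hands the job in, once; it reports no verdict.
Trained networks look in the newest picture that a camera, given by its name, has taken for a name from the list of things; names that differ only in an ending like _2 or _b are one class to them, and where a whole thing is asked for, a point or a joint stands for the part that bears it (a point fixed in the world has none). Each returns a list of dicts, best first, with "conf" (0 to 1); they miss things now and then, are a little off and sometimes report something else, mostly with a low value. They report only what shows in the picture. A call takes as long as a camera call.
- cams.spot_in(camera, query): "point" ([x, y, z] in m, in the coordinates of the camera as it stood for that picture, good to about 4 mm: the middle of the surface that is visible of it).
- cams.mark_of(camera, query): "point" ([x, y, z] in m, in the coordinates of the camera as it stood for that picture, good to about 4 mm: a listed point, or the origin of a listed thing).
The state is a dict: "time_s": time; "joints": joint angles; "dq": joint speeds; "joint_efforts": joint torques, N m; "eef_pos": TCP position; "tool_rot": TCP orientation; "ft_force": force on the tool from outside, world axes, zero at the start; "wrist_torque": the same for the moment, N m; "finger_gap": finger opening in m.
Only numpy, scipy, OpenCV 4.12 (cv2) and the standard library are available. Lean on these libraries where they do the work, as an engineer would, in place of code of your own. Each camera call takes 0.05 s, during which the arm holds its last target.

## Working session

There is one attempt and no reset: what is moved stays moved. The work goes in short steps, Python scripts to look and compute and a tool call to move; the robot and the scene stay as the last step left them, time stands still between calls to the robot, and variables do not carry over. Pictures are saved under pics/ and viewed, and the job is handed in when it is done.

Besides the shell and the picture viewer there is one more tool, called after ">>>" as name(argument=value, ...) on one line, values as JSON. move_arm: Moves the arm, as the interface text tells. Shift numbers are shares of 25 cm and turn numbers shares of 0.5 rad, none past 1 either way. Its arguments: {"type":"object","properties":{"steps":{"type":"array"},"squeeze":{"type":"number"}},"required":["steps"]}

```bash
ls; mkdir -p pics; cat > h.py <<'E'
import numpy as np, cv2
from rig import readout, cams, env
from scipy.spatial.transform import Rotation as R
def Rq(q): return R.from_quat([q[1],q[2],q[3],q[0]]).as_matrix()
def snap(n,f):
    im=cams.read_camera(n); cv2.imwrite('pics/'+f,im[:,:,::-1]); return im
def camT(n):
    i=cams.camera_info(n)
    if 'T' in i: return np.array(i['T'])
    s=readout.state(); T=np.eye(4);T[:3,:3]=Rq(s['tool_rot']);T[:3,3]=s['eef_pos']
    return T@np.array(i['T_tool_cam'])
def w(T,p): return (T@np.r_[p,1])[:3]
E
python3 - <<'E'
from h import *
s=readout.state(); print(s, env.hold_point_z)
for n in ['scene','top']:
    snap(n,n+'0.png'); T=camT(n); print(n,T.round(3).tolist())
    for q in ['top_grip','spindle_tip','foot_left','foot_right','lever_knob','lock_notch','leg_pivot','leg_foot','reel_stand']:
        print(n,q,[(w(T,d['point']).round(4).tolist(),round(d['conf'],2)) for d in cams.mark_of(n,q)[:2]])
E
```

```text
pics
{'time_s': 0.0, 'joints': array([ 1.12341663e+00,  3.51191503e-01,  1.65244320e+00,  4.27059377e-06,
        1.13910310e+00, -8.46201798e-02]), 'dq': array([-4.27263453e-05,  6.91966277e-04, -1.23967485e-03, -1.44269640e-03,
       -3.61725517e-04,  2.42957072e-04]), 'joint_efforts': array([-1.82545224e-03, -4.97319889e+01, -2.85250336e+01,  6.98109297e-02,
        2.57581263e-02, -1.05712061e-04]), 'eef_pos': array([0.19500235, 0.51389197, 0.21811867]), 'tool_rot': array([-1.52385177e-04,  1.80387717e-01,  9.83595417e-01, -5.51925360e-04]), 'ft_force': array([-0.17889193, -0.6071799 ,  0.20061938]), 'wrist_torque': array([-0.03899393,  0.01848707, -0.03781737]), 'finger_gap': 0.09299680544308778} -0.0188
scene [[0.792, -0.396, 0.464, 0.022], [-0.61, -0.499, 0.616, -0.64], [-0.013, -0.771, -0.637, 0.752], [0.0, 0.0, 0.0, 1.0]]
scene top_grip [([0.4914, 0.2073, 0.1141], 0.88)]
scene spindle_tip []
scene foot_left [([0.5572, -0.0062, 0.0071], 0.82)]
scene foot_right [([0.438, -0.0137, 0.0046], 0.86)]
scene lever_knob [([0.4722, 0.1466, 0.122], 0.59)]
scene lock_notch [([0.5191, 0.
[... 253 characters left out ...]
.111, -0.967, 0.229, 0.241], [-0.994, 0.108, -0.028, 0.036], [0.002, -0.23, -0.973, 1.342], [0.0, 0.0, 0.0, 1.0]]
top top_grip [([0.4922, 0.2114, 0.1127], 0.78), ([0.4573, 0.4325, -0.0007], 0.57)]
top spindle_tip []
top foot_left [([0.5558, -0.0119, 0.0017], 0.62), ([0.4557, 0.4283, -0.0037], 0.33)]
top foot_right [([0.4388, -0.0124, 0.0077], 0.72), ([0.5574, -0.0099, 0.0059], 0.66)]
top lever_knob [([0.454, 0.4301, -0.0009], 0.68), ([0.4722, 0.1468, 0.1247], 0.43)]
top lock_notch [([0.5182, 0.149, 0.1229], 0.91)]
top leg_pivot [([0.5156, 0.0695, 0.0721], 0.56)]
top leg_foot [([0.5185, 0.1497, 0.1207], 0.69), ([0.4056, 0.0628, 0.0719], 0.49)]
top reel_stand [([0.4918, -0.0139, 0.0085], 0.7)]
```

View pics/scene0.png

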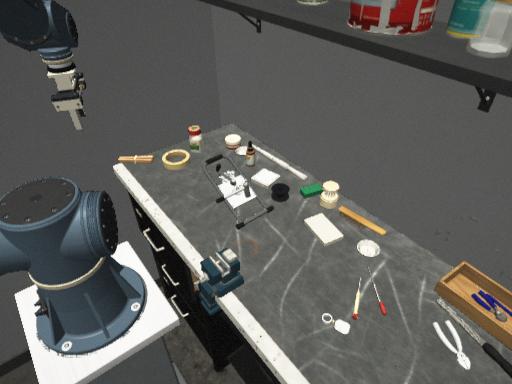

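View pics/top0.png

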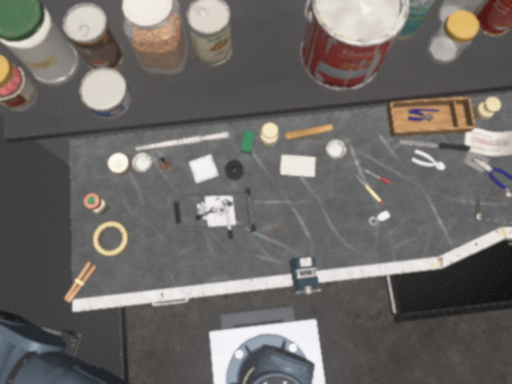

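```bash
cat >> h.py <<'E'
def rot(z,y):
    z=np.array(z,float);z/=np.linalg.norm(z);y=np.array(y,float);y-=z*(y@z);y/=np.linalg.norm(y)
    return np.c_[np.cross(y,z),y,z]
def rows(pts,Rt):
    """print shift/turn shares from the present pose; pts list of TCP targets, Rt matrix or list"""
    s=readout.state();R0=Rq(s['tool_rot']);p0=np.array(s['eef_pos'])
    for i,p in enumerate(pts):
        Rm=Rt[i] if isinstance(Rt,list) else Rt
        d=R0.T@(np.array(p)-p0)/.25; r=R.from_matrix(R0.T@Rm).as_rotvec()/.5
        print(d.round(3).tolist(),r.round(3).tolist(), 'SCALE' if max(abs(d).max(),abs(r).max())>1 else '')
E
python3 - <<'E'
from h import *
rows([(.49,.077,.27)],rot((0,.438,-.899),(1,0,0)))
T=camT('wrist');print(np.array(cams.camera_info('wrist')['T_tool_cam']).round(3).tolist())
E
```

```text
[-1.723, -1.216, -0.205] [-0.547, 0.793, 2.372] SCALE
[[-0.001, -0.96, -0.281, 0.077], [1.0, -0.001, -0.001, -0.001], [0.0, -0.281, 0.96, -0.167], [0.0, 0.0, 0.0, 1.0]]
```

>>> move_arm(steps=[[[-0.25,-0.18,-0.03],[-0.1,0.13,0.38],-1],[[-0.45,-0.32,-0.05],[-0.2,0.27,0.76],-1],[[-0.65,-0.46,-0.08],[-0.23,0.33,0.98],-1],[[-0.85,-0.6,-0.1],[-0.23,0.33,0.98],-1]])

```text
time_s: 1.5
eef_pos: [0.3351, 0.3059, 0.2432]
tool_rot: [-0.07, 0.413, 0.905, 0.071]
ft_force: [0.9, 1.4, -0.2]
finger_gap: 0.0931
```

```bash
python3 - <<'E'
from h import *
s=readout.state();print(s['eef_pos'],s['joints'].round(2),s['time_s'])
rows([(.49,.077,.27)],rot((0,.438,-.899),(1,0,0)))
E
```

```text
[0.33508851 0.30585154 0.24315435] [ 0.52  0.12  1.91  0.22  1.1  -0.3 ] 1.5
[-1.058, -0.116, -0.318] [-0.316, 0.46, 1.388] SCALE
```

>>> move_arm(steps=[[[-0.25,-0.03,-0.08],[-0.1,0.15,0.4],-1],[[-0.5,-0.06,-0.16],[-0.2,0.3,0.8],-1],[[-0.75,-0.09,-0.24],[-0.23,0.33,1.0],-1],[[-1,-0.11,-0.3],[-0.23,0.33,1.0],-1],[[-1,-0.11,-0.3],[-0.23,0.33,1.0],-1]])

```text
time_s: 2.12
eef_pos: [0.483, 0.0866, 0.2683]
tool_rot: [-0.135, 0.622, 0.76, 0.137]
ft_force: [-1.1, 0.4, -0.4]
finger_gap: 0.0926
```

```bash
python3 - <<'E'
from h import *
s=readout.state();print(s['eef_pos'],s['joints'].round(2),s['time_s'])
rows([(.49,.077,.27)],rot((0,.438,-.899),(1,0,0)))
E
```

```text
[0.4830463  0.08664804 0.26832402] [-0.13  0.22  1.76  0.39  1.28 -0.47] 2.125
[-0.038, 0.02, -0.022] [-0.082, 0.13, 0.382]
```

>>> move_arm(steps=[[[-0.04,0.02,-0.02],[-0.08,0.13,0.38],-1],[[-0.04,0.02,-0.02],[-0.08,0.13,0.38],-0.2],[[-0.04,0.02,-0.02],[-0.08,0.13,0.38],0.4],[[-0.04,0.02,-0.02],[-0.08,0.13,0.38],0.4]])

```text
time_s: 2.62
eef_pos: [0.4897, 0.0775, 0.2696]
tool_rot: [-0.159, 0.687, 0.691, 0.158]
ft_force: [-0.1, 1.0, 0.3]
finger_gap: 0.0673
```

```bash
python3 - <<'E'
from h import *
s=readout.state();print(s['eef_pos'],s['joints'].round(2),s['time_s'],s['finger_gap'],s['ft_force'])
for n in ['wrist','scene','top']:
    T=camT(n);snap(n,n+'1.png')
    for q in ['top_grip','foot_left','foot_right','lever_knob','lock_notch','leg_pivot','leg_foot','reel_stand']:
        print(n,q,[(w(T,d['point']).round(4).tolist(),round(d['conf'],2)) for d in cams.mark_of(n,q)[:2]])
E
```

```text
[0.48969886 0.07749583 0.26959469] [-0.18  0.22  1.77  0.47  1.28 -0.35] 2.625 0.06726585107797046 [-0.06496994  0.9770219   0.31996511]
wrist top_grip [([0.4983, 0.2119, 0.1133], 0.56)]
wrist foot_left []
wrist foot_right []
wrist lever_knob [([0.4734, 0.1494, 0.1252], 0.58)]
wrist lock_notch [([0.5218, 0.15, 0.1282], 0.76)]
wrist leg_pivot [([0.5233, 0.0687, 0.0746], 0.56)]
wrist leg_foot [([0.4107, 0.0668, 0.0736], 0.76)]
wrist reel_stand [([0.5176, 0.0697, 0.0727], 0.64), ([0.519, 0.1493, 0.127], 0.39)]
scene top_grip [([0.4922, 0.2133, 0.1114], 0.68), ([0.5178, 0.1548, 0.1235], 0.53)]
scene foot_left [([0.5563, -0.0084, 0.0059], 0.71)]
scene foot_right [([0.4372, -0.0153, 0.0063], 0.74)]
scene lever_knob [([0.4681, 0.1465, 0.1203], 0.54)]
scene lock_notch [([0.5158, 0.1544, 0.1214], 0.66), ([0.4982, -0.0108, 0.0052], 0.21)]
scene leg_pivot [([0.5137, 0.0643, 0.0786], 0.8)]
scene leg_foot [([0.4135, 0.0639, 0.072], 0.71), ([0.6326, 0.0343, -0.0018], 0.56)]
scene reel_stand [([0.4959, -0.0115, 0.0016], 0.82), ([0.4271, -0.3968, -0.0008], 0.5)]
top top_grip [([0.4923, 0.2102, 0.1143], 0.7), ([0.4076, 0.0616, 0.0737], 0.36)]
top foot_left [([0.4073, 0.0639, 0.0755], 0.58)]
top foot_right []
top lever_knob [([0.4727, 0.1507, 0.1252], 0.61)]
top lock_notch [([0.5163, 0.1468, 0.1235], 0.83)]
top leg_pivot [([0.5138, 0.0727, 0.0701], 0.83)]
top leg_foot [([0.4067, 0.0624, 0.0729], 0.62), ([0.5179, 0.1497, 0.123], 0.53)]
top reel_stand []
```

View pics/wrist1.png

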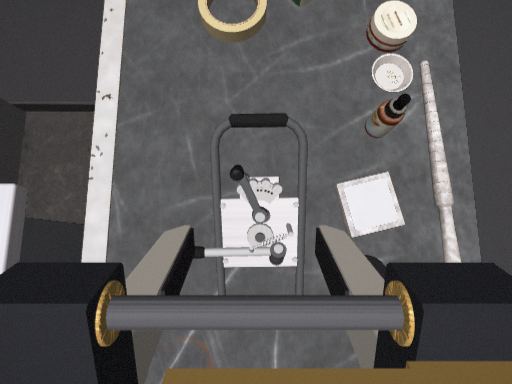

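```bash
cat >> h.py <<'E'
from scipy.optimize import least_squares
def loc(q,ql=1):  # stand-frame points mm
    pass
def fit(obs, tilt0=64., qlev=0., qleg=0., tiltfree=True, x0=(.494,-.0125,.004,0.03)):
    """obs: list of (name, world). returns origin, Rs"""
    f=np.array([0,-1,0]);o=np.array([.669,0,-.743]);pv=np.array([28,20,100.])
    kn=lambda q:np.array([35.5,60*np.sin(q-.4),140+60*np.cos(q-.4)])
    L=dict(top_grip=[0,0,245],foot_left=[0,58,0],foot_right=[0,-58,0],lever_knob=kn(qlev),lock_notch=kn(.8),leg_pivot=pv,
      leg_foot=pv+104*(np.cos(qleg)*f+np.sin(qleg)*o),reel_stand=[0,0,0])
    def pose(v):
        a=np.radians(v[4]);yw=v[3]
        z=np.array([0,np.sin(a),np.cos(a)]);y=np.array([1,0,0]);x=np.cross(y,z)
        M=R.from_euler('z',yw).as_matrix()@np.c_[x,y,z]
        return v[:3],M
    def res(v):
        p,M=pose(v)
        return np.concatenate([(p+M@np.array(L[n])/1000-q)/.004 for n,q in obs]+[[(v[4]-tilt0)/.7]])
    r=least_squares(res,[*x0,tilt0],loss='soft_l1')
    p,M=pose(r.x); print('fit',r.x.round(4),'deg yaw',np.degrees(r.x[3]).round(2))
    for n,q in obs: print(' ',n,((p+M@np.array(L[n])/1000-q)*1000).round(1))
    return p,M,r.x
E
python3 - <<'E'
from h import *
o=[]
W=dict(top_grip=[(.4983,.2119,.1133)],lever_knob=[(.4734,.1494,.1252)],lock_notch=[(.5218,.15,.1282)],leg_pivot=[(.5233,.0687,.0746)],leg_foot=[(.4107,.0668,.0736)])
S=dict(top_grip=[(.4922,.2133,.1114),(.4914,.2073,.1141)],foot_left=[(.5563,-.0084,.0059),(.5572,-.0062,.0071)],foot_right=[(.4372,-.0153,.0063),(.438,-.0137,.0046)],lever_knob=[(.4681,.1465,.1203),(.4722,.1466,.122)],lock_notch=[(.5158,.1544,.1214),(.5191,.1539,.1205)],leg_pivot=[(.5137,.0643,.0786),(.5152,.0656,.0769)],leg_foot=[(.4135,.0639,.072),(.4147,.0633,.0718)])
T=dict(top_grip=[(.4923,.2102,.1143),(.4922,.2114,.1127)],foot_left=[(.5558,-.0119,.0017)],foot_right=[(.4388,-.0124,.0077)],lever_knob=[(.4727,.1507,.1252),(.4722,.1468,.1247)],lock_notch=[(.5163,.1468,.1235),(.5182,.149,.1229)],leg_pivot=[(.5138,.0727,.0701),(.5156,.0695,.0721)],leg_foot=[(.4067,.0624,.0729),(.4056,.0628,.0719)])
for D in (W,S,T,):
    fit([(n,np.array(q)) for n in D for q in D[n]])
fit([(n,np.array(q)) for D in (W,S,T) for n in D for q in D[n]])
E
```

```text
fit [ 4.99700e-01 -9.40000e-03  6.50000e-03  1.00000e-02  6.39004e+01] deg yaw 0.57
  top_grip [-0.8 -1.3  1. ]
  lever_knob [ 1.3  0.7 -0.9]
  lock_notch [-0.4  0.6 -3.9]
  leg_pivot [-4.4 -0.4  1. ]
  leg_foot [4.2 0.4 2. ]
fit [ 4.9830e-01 -1.1300e-02  5.5000e-03  3.1600e-02  6.4239e+01] deg yaw 1.81
  top_grip [-0.8 -4.   0.5]
  top_grip [-0.   2.  -2.2]
  foot_left [ 0.  -1.  -0.4]
  foot_left [-0.9 -3.2 -1.6]
  foot_right [ 3.2  2.2 -0.8]
  foot_right [2.4 0.6 0.9]
  lever_knob [1.8 1.9 2. ]
  lever_knob [-2.3  1.8  0.3]
  lock_notch [ 0.8 -4.6  0.9]
  lock_notch [-2.5 -4.1  1.8]
  leg_pivot [ 2.2  2.9 -4.5]
  leg_pivot [ 0.7  1.6 -2.8]
  leg_foot [-1.6  0.1  2.1]
  leg_foot [-2.8  0.7  2.3]
fit [ 4.96500e-01 -1.07000e-02  4.50000e-03  1.92000e-02  6.37786e+01] deg yaw 1.1
  top_grip [-0.1 -1.1 -1.6]
  top_grip [ 0.  -2.3  0. ]
  foot_left [-1.4  2.3  2.8]
  foot_right [-0.3  0.6 -3.2]
  lever_knob [-2.7 -2.4 -2.6]
  lever_knob [-2.2  1.5 -2.1]
  lock_notch [ 0.5  2.4 -0.9]
  lock_notch [-1.4  0.2 -0.3]
  leg_pivot [ 1.2 -5.7  3.7]
  leg_pivot [-0.6 -2.5  1.7]
  leg_foot [4.3 2
[... 306 characters left out ...]
  2.1 -1.4]
  foot_left [-0.6 -1.  -0.6]
  foot_left [-1.5 -3.2 -1.8]
  foot_right [ 2.5  3.3 -1. ]
  foot_right [1.7 1.7 0.7]
  lever_knob [2.6 2.2 2.5]
  lever_knob [-1.5  2.1  0.8]
  lock_notch [ 1.6 -4.7  1.4]
  lock_notch [-1.7 -4.2  2.3]
  leg_pivot [ 2.2  3.  -4.3]
  leg_pivot [ 0.7  1.7 -2.6]
  leg_foot [-1.5  1.1  2.3]
  leg_foot [-2.7  1.7  2.5]
  top_grip [ 0.4 -0.8 -1.6]
  top_grip [ 0.5 -2.   0. ]
  foot_left [-0.1  2.5  3.6]
  foot_right [ 0.9  0.4 -2.4]
  lever_knob [-2.  -2.  -2.4]
  lever_knob [-1.5  1.9 -1.9]
  lock_notch [ 1.1  2.9 -0.7]
  lock_notch [-0.8  0.7 -0.1]
  leg_pivot [ 2.1 -5.4  4.2]
  leg_pivot [ 0.3 -2.2  2.2]
  leg_foot [5.3 2.6 1.4]
  leg_foot [6.4 2.2 2.4]
```

```bash
cat >> h.py <<'E'
def stand(p=(.4977,-.0107,.0053),yaw=.0228,tilt=64.):
    a=np.radians(tilt);z=np.array([0,np.sin(a),np.cos(a)]);y=np.array([1,0,0]);x=np.cross(y,z)
    return np.array(p),R.from_euler('z',yaw).as_matrix()@np.c_[x,y,z]
def pt(P,M,*v): return P+M@np.array(v)/1000
E
python3 - <<'E'
from h import *
P,M=stand()
Rt=rot(-M[:,0],M[:,1])
print(readout.state()['finger_gap'])
rows([pt(P,M,x,-23.4,197) for x in (100,70,45,28)],Rt)
E
```

```text
0.027997269645823268
[0.009, -0.075, 0.395] [0.018, 0.001, -0.039] 
[0.009, -0.076, 0.515] [0.018, 0.001, -0.039] 
[0.009, -0.077, 0.615] [0.018, 0.001, -0.039] 
[0.009, -0.077, 0.683] [0.018, 0.001, -0.039]
```

Fingers are at 28 mm gap now; open to ~33 mm and lower to x_s=70 mm, then look.

>>> move_arm(steps=[[[0.0,-0.04,0.15],[0.018,0,-0.04],0.3],[[0.009,-0.076,0.3],[0.018,0,-0.04],0.3],[[0.009,-0.076,0.45],[0.018,0,-0.04],0.3],[[0.009,-0.076,0.515],[0.018,0,-0.04],0.3],[[0.009,-0.076,0.515],[0.018,0,-0.04],0.3]])

```text
time_s: 4.6
eef_pos: [0.4708, 0.1352, 0.1545]
tool_rot: [-0.161, 0.681, 0.697, 0.157]
ft_force: [-0.4, -0.1, 0.2]
finger_gap: 0.0328
```

```bash
python3 - <<'E'
from h import *
snap('wrist','w2.png');T=camT('wrist')
print([(w(T,d['point']).round(4).tolist(),round(d['conf'],2)) for d in cams.mark_of('wrist','lever_knob')[:2]])
P,M=stand();print(pt(P,M,35.5,-23.4,195.3))
Rt=rot(-M[:,0],M[:,1])
s=readout.state();print(s['finger_gap'],s['eef_pos'],s['ft_force'])
rows([pt(P,M,x,-23.4,197) for x in (70,45,28)],Rt)
E
```

```text
[([0.4723, 0.1479, 0.1247], 0.69)]
[0.47065903 0.14869725 0.12282107]
0.03235445580120825 [0.4715797  0.13472317 0.15561751] [ 0.60552999 -0.78892575  0.39942165]
[-0.0, -0.002, 0.004] [0.002, 0.001, 0.002] 
[-0.0, -0.003, 0.104] [0.002, 0.001, 0.002] 
[-0.0, -0.003, 0.172] [0.002, 0.001, 0.002]
```

View pics/w2.png

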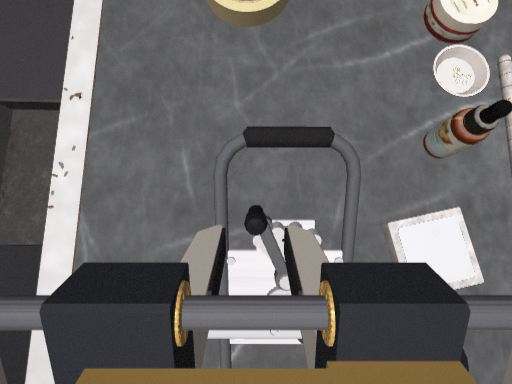

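>>> move_arm(steps=[[[0,0,0.08],[0,0,0],0.3],[[0,0,0.165],[0,0,0],0.3],[[0,0.03,0.165],[0,0,0],0.3],[[0,0.05,0.165],[0,0,0],0.3],[[0,0.07,0.165],[0,0,0],0.3],[[0,0.09,0.165],[0,0,0],0.3],[[0,0.11,0.165],[0,0,0],0.3]])

```text
time_s: 5.58
eef_pos: [0.4994, 0.1532, 0.1189]
tool_rot: [-0.16, 0.681, 0.697, 0.158]
ft_force: [0.3, -0.1, 1.0]
finger_gap: 0.0327
```

```bash
python3 - <<'E'
from h import *
snap('wrist','w3.png')
P,M=stand();Rt=rot(-M[:,0],M[:,1])
s=readout.state();print(s['finger_gap'],s['eef_pos'],s['ft_force'], M.T@(s['eef_pos']-P)*1000)
E
```

```text
0.03260620971910104 [0.49992633 0.15324941 0.11884215] [ 0.68993846 -0.47875427  0.47131521] [ 30.22124899   5.9634775  197.04644206]
```

View pics/w3.png

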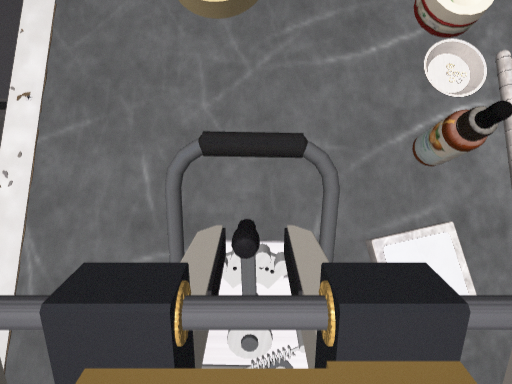

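>>> move_arm(steps=[[[0,0.02,0],[0,0,0],0.3],[[0,0.04,0],[0,0,0],0.3],[[0,0.06,0],[0,0,0],0.3],[[0,0.08,0],[0,0,0],0.3],[[0,0.1,0],[0,0,0],0.3],[[0,0.105,0],[0,0,0],0.3]])

```text
time_s: 6.38
eef_pos: [0.5266, 0.1538, 0.1189]
tool_rot: [-0.16, 0.681, 0.697, 0.158]
ft_force: [-0.7, -0.5, 0.3]
finger_gap: 0.0325
```

```bash
python3 - <<'E'
from h import *
snap('wrist','w4.png')
P,M=stand();Rt=rot(-M[:,0],M[:,1])
s=readout.state();print(s['finger_gap'],s['eef_pos'],s['ft_force'], M.T@(s['eef_pos']-P)*1000)
E
```

```text
0.032483063792717294 [0.52648762 0.15382222 0.11891748] [-0.03421771  0.06966657 -0.02255847] [ 30.30336517  32.53091616 197.04990353]
```

View pics/w4.png

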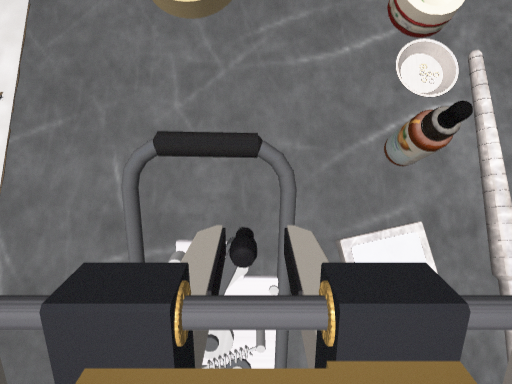

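>>> move_arm(steps=[[[0,0,-0.15],[0,0,0],0.3],[[0,0,-0.35],[0,0,0],0.3],[[0,-0.08,-0.55],[0,0,0],0.9],[[0,-0.1,-0.6],[0,0,0],1],[[0,-0.1,-0.6],[0,0,0],1]])

```text
time_s: 7.05
eef_pos: [0.5026, 0.0875, 0.2538]
tool_rot: [-0.159, 0.681, 0.697, 0.158]
ft_force: [-0.0, 1.1, 0.5]
finger_gap: 0.0071
```

```bash
python3 - <<'E'
from h import *
for n in ['wrist','top']:
    T=camT(n);snap(n,n+'5.png')
    for q in ['top_grip','lever_knob','lock_notch','leg_pivot','leg_foot']:
        print(n,q,[(w(T,d['point']).round(4).tolist(),round(d['conf'],2)) for d in cams.mark_of(n,q)[:2]])
print(readout.state()['joints'].round(2),readout.state()['finger_gap'])
E
```

```text
wrist top_grip [([0.4972, 0.2106, 0.1094], 0.88)]
wrist lever_knob [([0.5242, 0.152, 0.1242], 0.59), ([0.4112, 0.0657, 0.0714], 0.56)]
wrist lock_notch [([0.5257, 0.1496, 0.1287], 0.8)]
wrist leg_pivot [([0.5199, 0.0718, 0.0714], 0.67)]
wrist leg_foot [([0.4122, 0.068, 0.0706], 0.66)]
top top_grip [([0.4942, 0.2109, 0.1122], 0.89), ([0.522, 0.1493, 0.1243], 0.61)]
top lever_knob [([0.5212, 0.1513, 0.1236], 0.59)]
top lock_notch [([0.5758, -0.3956, 0.0007], 0.28)]
top leg_pivot [([0.5166, 0.0697, 0.0712], 0.75)]
top leg_foot [([0.4093, 0.0605, 0.0721], 0.5)]
[-0.16  0.26  1.76  0.47  1.25 -0.36] 0.0005624588054496082
```

View pics/wrist5.png

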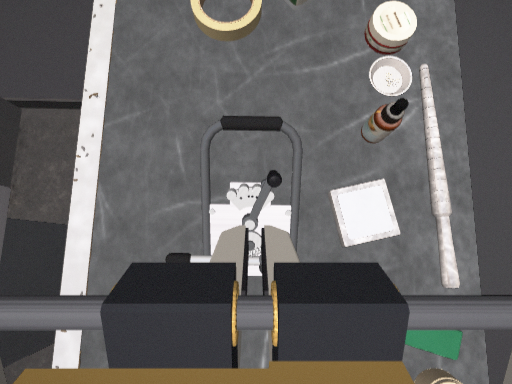

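```bash
cat >> h.py <<'E'
def legpath(P,M,qs,r=92,below=12,yawless=True):
    f=np.array([0,-1,0]);o=np.array([.669,0,-.743]);n=np.array([.743,0,.669]);pv=np.array([28,20,100.])
    out=[]
    for q in qs:
        e=np.cos(q)*f+np.sin(q)*o;t=-np.sin(q)*f+np.cos(q)*o
        c=17.5*abs(np.cos(q))+7.5*abs(np.sin(q))+5
        out.append(P+M@(pv+r*e-c*t)/1000-np.array([0,0,below/1000]))
    return out
E
python3 - <<'E'
from h import *
P,M=stand((.4985,-.0107,.0053))
Rt=rot((0,0,-1),(0.02,-1,0))
L=legpath(P,M,[-.15,0,.5,1]);print(np.array(L).round(3))
p=L[0].copy();p[2]=.2
rows([p],Rt)
E
```

```text
[[0.428 0.101 0.052]
 [0.424 0.087 0.056]
 [0.425 0.043 0.069]
 [0.451 0.002 0.081]]
[-0.04, -0.296, 0.218] [-0.708, -0.714, 3.09] SCALE
```

>>> move_arm(steps=[[[-0.02,-0.1,-0.05],[-0.08,-0.08,0.35],1],[[-0.02,-0.2,-0.1],[-0.15,-0.15,0.7],1],[[-0.04,-0.3,-0.1],[-0.22,-0.23,0.98],1],[[-0.04,-0.3,-0.1],[-0.22,-0.23,0.98],1]])

```text
time_s: 8.15
eef_pos: [0.4272, 0.0663, 0.2719]
tool_rot: [-0.116, 0.845, 0.51, 0.114]
ft_force: [0.2, 0.3, 0.3]
finger_gap: 0.0007
```

```bash
python3 - <<'E'
from h import *
print(readout.state()['joints'].round(2))
rows([(.428,.101,.2)],rot((0,0,-1),(0.02,-1,0)))
E
```

```text
[-0.16  0.04  1.94  0.36  1.16  0.18]
[0.028, -0.037, 0.316] [-0.483, -0.484, 2.112] SCALE
```

>>> move_arm(steps=[[[0.01,-0.01,0.05],[-0.08,-0.08,0.35],1],[[0.02,-0.02,0.05],[-0.15,-0.15,0.7],1],[[0.03,-0.04,0.05],[-0.23,-0.23,1.0],1],[[0.03,-0.04,0.05],[-0.23,-0.23,1.0],1]])

```text
time_s: 8.65
eef_pos: [0.4232, 0.0817, 0.2633]
tool_rot: [-0.063, 0.954, 0.286, 0.062]
ft_force: [-0.3, -0.1, -0.0]
finger_gap: 0.0005
```

```bash
python3 - <<'E'
from h import *
print(readout.state()['joints'].round(2))
rows([(.428,.101,.2)],rot((0,0,-1),(0.02,-1,0)))
E
```

```text
[-0.02  0.03  1.95  0.18  1.09  0.89]
[0.018, -0.032, 0.263] [-0.254, -0.255, 1.122] SCALE
```

>>> move_arm(steps=[[[0.01,-0.01,0.05],[-0.08,-0.08,0.35],1],[[0.02,-0.02,0.1],[-0.16,-0.16,0.7],1],[[0.02,-0.03,0.2],[-0.23,-0.23,1.0],1],[[0.02,-0.03,0.26],[-0.23,-0.23,1.0],1],[[0.02,-0.03,0.26],[-0.23,-0.23,1.0],1]])

```text
time_s: 9.28
eef_pos: [0.4283, 0.1006, 0.1998]
tool_rot: [-0.007, 0.999, 0.043, 0.006]
ft_force: [-0.9, -0.4, 0.5]
finger_gap: 0.0008
```

```bash
python3 - <<'E'
from h import *
s=readout.state();print(s['joints'].round(2),s['eef_pos'],s['finger_gap'])
P,M=stand((.4985,-.0107,.0053))
T=camT('wrist');snap('wrist','w6.png')
for q in ['leg_foot','top_grip','lever_knob']:print(q,[(w(T,d['point']).round(4).tolist(),round(d['conf'],2)) for d in cams.mark_of('wrist',q)[:2]])
print(pt(P,M,28,-84,100))
rows([(.428,.103,.12),(.428,.103,.055)],rot((0,0,-1),(0.02,-1,0)))
E
```

```text
[0.12 0.17 1.95 0.01 1.01 1.59] [0.42832836 0.10060478 0.19980378] 0.0008028976449236968
leg_foot [([0.409, 0.0675, 0.074], 0.97), ([0.5201, 0.0698, 0.0727], 0.39)]
top_grip [([0.4984, 0.2092, 0.1144], 0.82)]
lever_knob [([0.5209, 0.1491, 0.1249], 0.94)]
[0.41275259 0.06496981 0.07430335]
[-0.008, -0.006, 0.326] [-0.025, -0.029, 0.125] 
[-0.012, -0.003, 0.586] [-0.025, -0.029, 0.125]
```

View pics/w6.png

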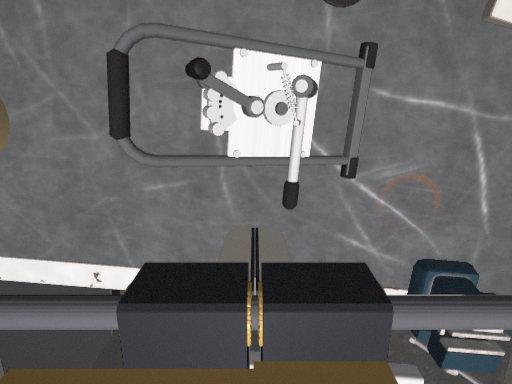

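>>> move_arm(steps=[[[-0.01,-0.01,0.15],[-0.02,-0.03,0.12],1],[[-0.015,-0.005,0.33],[-0.02,-0.03,0.12],1],[[-0.02,-0.005,0.5],[-0.02,-0.03,0.12],1],[[-0.02,-0.005,0.575],[-0.02,-0.03,0.12],1],[[-0.02,-0.005,0.575],[-0.02,-0.03,0.12],1]])

```text
time_s: 10.1
eef_pos: [0.4256, 0.103, 0.0573]
tool_rot: [-0.001, 1.0, 0.012, -0.001]
ft_force: [-0.3, -1.1, -0.2]
finger_gap: 0.0002
```

```bash
python3 - <<'E'
from h import *
s=readout.state();print(s['joints'].round(2),s['eef_pos'],s['ft_force'])
P,M=stand((.4985,-.0107,.0053))
snap('scene','s7.png');im=cv2.imread('pics/s7.png');cv2.imwrite('pics/s7b.png',cv2.resize(im[120:260,150:330],None,fx=4,fy=4))
rows(legpath(P,M,[0,.1,.2,.3,.4,.5,.6,.7,.8,.9,1.0,1.1]),rot((0,0,-1),(0.02,-1,0)))
E
```

```text
[0.13 0.42 2.06 0.   0.67 1.67] [0.42564421 0.1030381  0.05732864] [-0.28703288 -1.07324988 -0.16223782]
[-0.009, 0.065, 0.008] [-0.005, 0.0, 0.007] 
[-0.017, 0.098, -0.002] [-0.005, 0.0, 0.007] 
[-0.021, 0.133, -0.011] [-0.005, 0.0, 0.007] 
[-0.021, 0.168, -0.022] [-0.005, 0.0, 0.007] 
[-0.018, 0.204, -0.032] [-0.005, 0.0, 0.007] 
[-0.01, 0.24, -0.043] [-0.005, 0.0, 0.007] 
[0.001, 0.276, -0.053] [-0.005, 0.0, 0.007] 
[0.017, 0.311, -0.063] [-0.005, 0.0, 0.007] 
[0.037, 0.345, -0.073] [-0.005, 0.0, 0.007] 
[0.062, 0.376, -0.082] [-0.005, 0.0, 0.007] 
[0.09, 0.406, -0.091] [-0.005, 0.0, 0.007] 
[0.122, 0.432, -0.098] [-0.005, 0.0, 0.007]
```

View pics/s7b.png

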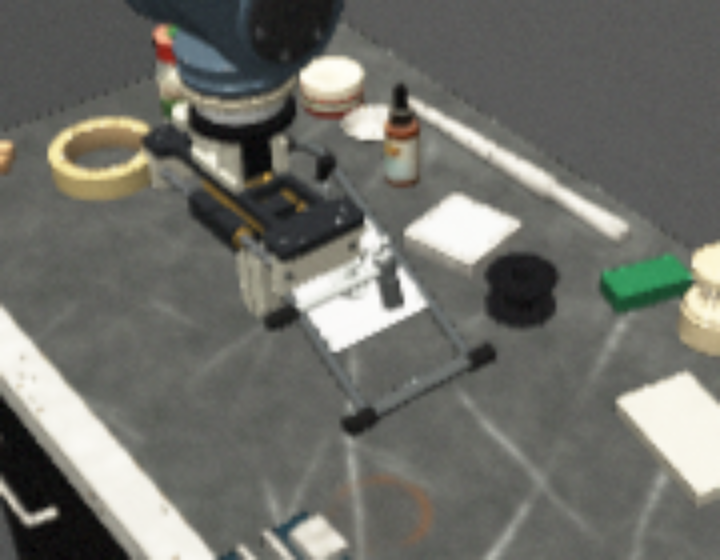

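>>> move_arm(steps=[[[-0.01,0.03,0],[0,0,0],1],[[-0.01,0.05,0.01],[0,0,0],1],[[-0.01,0.08,0],[0,0,0],1],[[-0.015,0.1,0],[0,0,0],1],[[-0.02,0.12,-0.01],[0,0,0],1],[[-0.02,0.145,-0.015],[0,0,0],1],[[-0.02,0.168,-0.02],[0,0,0],1]])

```text
time_s: 11.02
eef_pos: [0.4223, 0.0606, 0.0632]
tool_rot: [-0.001, 1.0, 0.012, -0.0]
ft_force: [0.8, 2.1, 0.2]
finger_gap: 0.0001
```

```bash
python3 - <<'E'
from h import *
s=readout.state();print(s['joints'].round(2),s['eef_pos'],s['ft_force'])
snap('wrist','w8.png')
P,M=stand((.4985,-.0107,.0053))
rows(legpath(P,M,[.4,.5,.6,.7,.8,.9,1.0,1.1]),rot((0,0,-1),(0.02,-1,0)))
E
```

```text
[0.03 0.39 2.08 0.   0.67 1.58] [0.42228222 0.06062211 0.06321057] [0.8276839  2.11609521 0.19840098]
[0.002, 0.033, -0.011] [-0.005, 0.001, 0.006] 
[0.01, 0.069, -0.022] [-0.005, 0.001, 0.006] 
[0.022, 0.105, -0.032] [-0.005, 0.001, 0.006] 
[0.037, 0.14, -0.042] [-0.005, 0.001, 0.006] 
[0.058, 0.173, -0.052] [-0.005, 0.001, 0.006] 
[0.082, 0.205, -0.061] [-0.005, 0.001, 0.006] 
[0.11, 0.235, -0.07] [-0.005, 0.001, 0.006] 
[0.142, 0.261, -0.078] [-0.005, 0.001, 0.006]
```

View pics/w8.png

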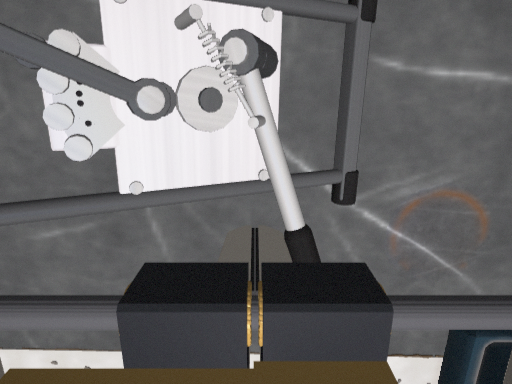

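Leg is swinging (about 0.3 rad), the stand hasn't slipped visibly. Continue.

>>> move_arm(steps=[[[0,0.018,-0.005],[0,0,0],1],[[0.002,0.035,-0.01],[0,0,0],1],[[0.005,0.052,-0.016],[0,0,0],1],[[0.01,0.07,-0.022],[0,0,0],1],[[0.015,0.088,-0.027],[0,0,0],1],[[0.022,0.105,-0.032],[0,0,0],1],[[0.03,0.122,-0.037],[0,0,0],1],[[0.037,0.14,-0.042],[0,0,0],1]])

```text
time_s: 12.08
eef_pos: [0.4324, 0.0251, 0.0737]
tool_rot: [-0.001, 1.0, 0.012, -0.0]
ft_force: [0.5, 0.7, 0.3]
finger_gap: 0.0001
```

```bash
python3 - <<'E'
from h import *
s=readout.state();print(s['joints'].round(2),s['eef_pos'],s['ft_force'])
snap('wrist','w9.png')
P,M=stand((.4985,-.0107,.0053))
rows(legpath(P,M,[.7,.8,.9,1.0,1.1]),rot((0,0,-1),(0.02,-1,0)))
E
```

```text
[-0.05  0.38  2.06  0.    0.7   1.49] [0.43235963 0.02511465 0.07372233] [0.53483423 0.67135255 0.25649371]
[-0.001, -0.003, 0.0] [-0.005, 0.0, 0.006] 
[0.019, 0.031, -0.009] [-0.005, 0.0, 0.006] 
[0.043, 0.062, -0.018] [-0.005, 0.0, 0.006] 
[0.071, 0.092, -0.027] [-0.005, 0.0, 0.006] 
[0.103, 0.118, -0.035] [-0.005, 0.0, 0.006]
```

View pics/w9.png

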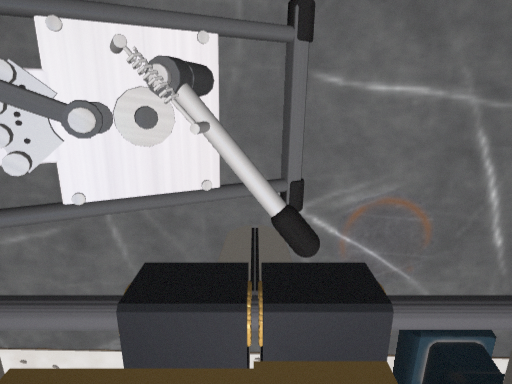

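>>> move_arm(steps=[[[0.01,0.016,-0.005],[0,0,0],1],[[0.02,0.032,-0.009],[0,0,0],1],[[0.03,0.047,-0.013],[0,0,0],1],[[0.043,0.062,-0.018],[0,0,0],1],[[0.057,0.077,-0.022],[0,0,0],1],[[0.071,0.092,-0.027],[0,0,0],1],[[0.085,0.105,-0.03],[0,0,0],1],[[0.1,0.118,-0.035],[0,0,0],1]])

```text
time_s: 13.12
eef_pos: [0.4585, -0.0044, 0.0826]
tool_rot: [-0.001, 1.0, 0.012, -0.0]
ft_force: [-0.3, -0.2, -0.9]
finger_gap: 0.0006
```

```bash
python3 - <<'E'
from h import *
s=readout.state();print(s['joints'].round(2),s['eef_pos'],s['ft_force'])
snap('wrist','w10.png')
E
```

```text
[-0.11  0.4   2.    0.    0.75  1.43] [ 0.45853702 -0.00435409  0.08257362] [-0.28616576 -0.16062599 -0.86832961]
```

View pics/w10.png

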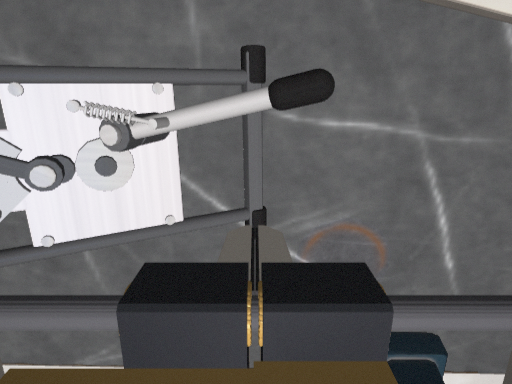

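```bash
python3 - <<'E'
from h import *
rows([(.47,.06,.22),(.48,.14,.27)],rot((0,-.3,-.95),(0.02,-1,0)))
E
```

```text
[0.05, -0.259, -0.548] [-0.616, -0.015, 0.004] 
[0.097, -0.578, -0.747] [-0.616, -0.015, 0.004]
```

>>> move_arm(steps=[[[0,-0.05,-0.2],[0,0,0],1],[[0.03,-0.15,-0.4],[0,0,0],1],[[0.05,-0.3,-0.6],[-0.2,0,0],0.4],[[0.1,-0.48,-0.75],[-0.4,0,0],0.1],[[0.1,-0.58,-0.75],[-0.6,-0.01,0],0.1],[[0.1,-0.58,-0.75],[-0.6,-0.01,0],0.1]])

```text
time_s: 13.92
eef_pos: [0.4804, 0.1428, 0.2703]
tool_rot: [0.149, 0.989, 0.013, -0.0]
ft_force: [0.3, -0.2, 0.6]
finger_gap: 0.0357
```

```bash
python3 - <<'E'
from h import *
s=readout.state();print(s['joints'].round(2),s['eef_pos'],s['finger_gap'])
ob=[]
for n in ['wrist','top','scene']:
    T=camT(n);snap(n,n+'11.png')
    for q in ['top_grip','lever_knob','leg_pivot','foot_left','foot_right','leg_foot']:
        r=[(w(T,d['point']).round(4),round(d['conf'],2)) for d in cams.mark_of(n,q)[:2]]
        print(n,q,r)
        if r and r[0][1]>.55: ob.append((q,r[0][0]))
fit(ob,qlev=.8,qleg=1.78)
E
```

```text
[ 0.35  0.27  1.66 -0.29  1.32  1.98] [0.4804042  0.1428107  0.27027972] 0.03566282948084826
wrist top_grip [(array([0.4915, 0.2092, 0.1119]), 0.74)]
wrist lever_knob [(array([0.5211, 0.1507, 0.1262]), 0.83)]
wrist leg_pivot [(array([0.5177, 0.0678, 0.0756]), 0.59)]
wrist foot_left [(array([ 0.5583, -0.0108,  0.0029]), 0.91)]
wrist foot_right [(array([ 0.443 , -0.0124,  0.0058]), 0.67)]
wrist leg_foot [(array([ 0.5385, -0.0312,  0.1022]), 0.9)]
top top_grip [(array([ 0.4956, -0.0156,  0.0085]), 0.67), (array([6.439e-01, 1.327e-01, 1.000e-04]), 0.57)]
top lever_knob [(array([0.5165, 0.1495, 0.1226]), 0.48)]
top leg_pivot [(array([0.5152, 0.0679, 0.072 ]), 0.9)]
top foot_left []
top foot_right [(array([ 0.4397, -0.0149,  0.0062]), 0.79)]
top leg_foot [(array([ 0.5373, -0.0323,  0.0985]), 0.7)]
scene top_grip [(array([0.4865, 0.2116, 0.1106]), 0.74)]
scene lever_knob [(array([0.5119, 0.1487, 0.1233]), 0.49)]
scene leg_pivot [(array([0.5163, 0.0651, 0.0766]), 0.67)]
scene foot_left [(array([ 0.5574, -0.0088,  0.0068]), 0.97)]
scene foot_right [(array([ 0.4392, -0.0174,  0.0041]), 0.78)]
scene leg_foot [(array([ 0.5462, -0.0318,  0.1009]), 0.58)]
fit [ 4.98900e-01 -1.22000e-02  4.80000e-03  3.05000e-02  6.41619e+01] deg yaw 1.75
  top_grip [ 0.7 -1.  -0.4]
  lever_knob [-3.7 -2.  -4.4]
  leg_pivot [-1.2 -1.6 -2.1]
  foot_left [-1.4  0.3  1.9]
  foot_right [-2.  -1.6 -1. ]
  leg_foot [ 2.6  0.4 -0.4]
  top_grip [ -3.4 223.8 103. ]
  leg_pivot [ 1.3 -1.7  1.5]
  foot_right [ 1.3  0.9 -1.4]
  leg_foot [3.8 1.5 3.3]
  top_grip [ 5.7 -3.4  0.9]
  leg_pivot [ 0.2  1.1 -3.1]
  foot_left [-0.5 -1.7 -2. ]
  foot_right [1.8 3.4 0.7]
  leg_foot [-5.1  1.   0.9]
```

View pics/wrist11.png

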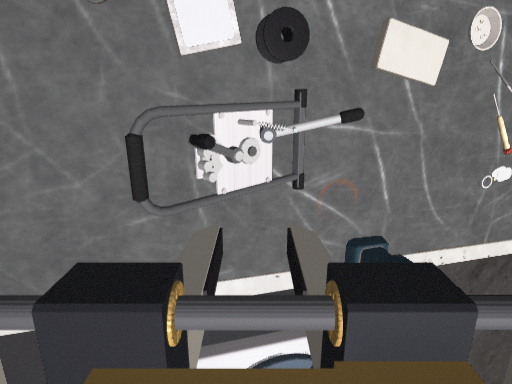

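```bash
cat >> h.py <<'E'
def S(th,yaw=.029,px=.4987,py=-.0122):
    """stand pose at tilt th deg, feet rolling without slip, from 64 deg lying with origin px,py"""
    P0,M0=stand((px,py,.0048),yaw,64.)
    c0=P0+M0@np.array([0,0,.0085]);back=R.from_euler('z',yaw).apply([0,-1,0])
    c=c0+back*.0085*np.radians(64-th);c[2]=.0085
    _,M=stand((0,0,0),yaw,th)
    return c-M@np.array([0,0,.0085]),M
def grip(th,al=32.,d=.019,lift=0.,**k):
    P,M=S(th,**k);a=np.radians(al)
    z=np.array([-np.sin(a),0,-np.cos(a)]);y=np.array([np.cos(a),0,-np.sin(a)])
    Rt=M@np.c_[np.cross(y,z),y,z]
    return P+M@np.array([0,0,.245])+Rt[:,2]*d+[0,0,lift],Rt
E
python3 - <<'E'
from h import *
print(grip(64)[0],grip(0)[0],S(64)[0])
p,Rt=grip(64)
rows([p-Rt[:,2]*k for k in (.1,.05,0)],Rt)
E
```

```text
[0.49260691 0.19784772 0.09606186] [ 0.49846184 -0.00398983  0.22888709] [ 0.4987     -0.0122      0.00477385]
[0.053, -0.526, 0.214] [-0.521, 0.014, -0.009] 
[0.054, -0.474, 0.407] [-0.521, 0.014, -0.009] 
[0.056, -0.423, 0.6] [-0.521, 0.014, -0.009]
```

>>> move_arm(steps=[[[0.02,-0.2,0.0],[-0.15,0,0],0.0],[[0.04,-0.4,0.05],[-0.3,0.01,0],0.0],[[0.053,-0.526,0.12],[-0.45,0.014,-0.01],0.0],[[0.053,-0.526,0.21],[-0.52,0.014,-0.01],0.0],[[0.053,-0.526,0.21],[-0.52,0.014,-0.01],0.0]])

```text
time_s: 15.6
eef_pos: [0.4903, 0.2502, 0.1802]
tool_rot: [0.276, 0.961, 0.015, 0.003]
ft_force: [-0.7, -0.2, 0.9]
finger_gap: 0.0464
```

```bash
python3 - <<'E'
from h import *
s=readout.state();print(s['joints'].round(2),s['eef_pos'],s['finger_gap'],s['time_s'])
T=camT('wrist');snap('wrist','w12.png')
for q in ['top_grip']: print(q,[(w(T,d['point']).round(4),round(d['conf'],2)) for d in cams.mark_of('wrist',q)[:2]])
p,Rt=grip(64);print(p-Rt[:,2]*.019)
rows([p-Rt[:,2]*k for k in (.05,0)],Rt)
E
```

```text
[ 0.61  0.58  1.51 -0.46  1.41  2.31] [0.49031485 0.25024006 0.18020516] 0.04641314238257282 15.6
top_grip [(array([0.4944, 0.21  , 0.1119]), 0.83)]
[0.49231496 0.20791195 0.11217478]
[-0.002, -0.005, 0.206] [-0.004, -0.001, -0.001] 
[-0.002, -0.004, 0.406] [-0.004, -0.001, -0.001]
```

View pics/w12.png

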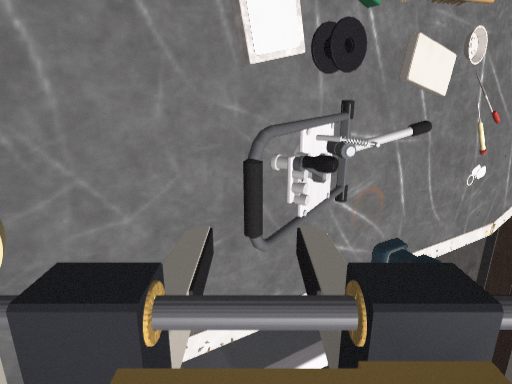

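>>> move_arm(steps=[[[0,-0.005,0.1],[0,0,0],0.0],[[0,-0.005,0.2],[0,0,0],0.0],[[0,-0.005,0.3],[0,0,0],0.0],[[0,-0.005,0.38],[0,0,0],0.0],[[0,-0.005,0.4],[0,0,0],0.0],[[0,-0.005,0.4],[0,0,0],0.0]])

```text
time_s: 16.45
eef_pos: [0.4936, 0.1987, 0.0983]
tool_rot: [0.274, 0.962, 0.013, 0.005]
ft_force: [0.3, 1.2, 0.4]
finger_gap: 0.0463
```

```bash
python3 - <<'E'
from h import *
s=readout.state();print(s['joints'].round(2),s['eef_pos'],s['ft_force'],s['wrist_torque'])
T=camT('wrist');snap('wrist','w13.png')
for q in ['top_grip']: print(q,[(w(T,d['point']).round(4),round(d['conf'],2)) for d in cams.mark_of('wrist',q)[:2]])
p,Rt=grip(64);rows([p],Rt)
E
```

```text
[ 0.54  0.64  1.64 -0.52  1.2   2.35] [0.4935998  0.19871057 0.09828831] [0.26346101 1.1834905  0.38885519] [0.28049932 0.1129255  0.01514825]
top_grip [(array([0.4913, 0.2123, 0.1114]), 0.92)]
[-0.004, -0.0, 0.01] [-0.006, -0.004, -0.003]
```

View pics/w13.png

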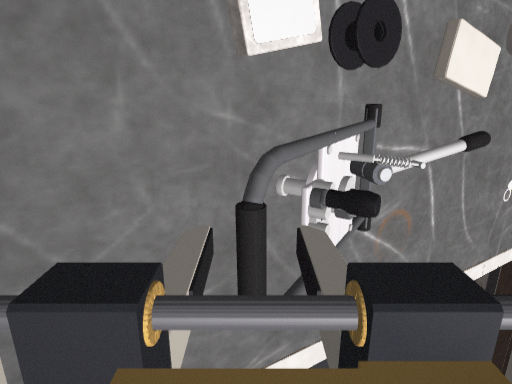

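>>> move_arm(steps=[[[0,0,0.008],[0,0,0],0.4],[[0,0,0.008],[0,0,0],0.7],[[0,0,0.008],[0,0,0],1],[[0,0,0.008],[0,0,0],1],[[0,0,0.008],[0,0,0],1]], squeeze=12)

```text
time_s: 17.18
eef_pos: [0.4937, 0.1984, 0.0965]
tool_rot: [0.274, 0.962, 0.013, 0.005]
ft_force: [0.6, 2.8, -0.8]
finger_gap: 0.0143
```

```bash
python3 - <<'E'
from h import *
s=readout.state();print(s['joints'].round(2),s['eef_pos'],s['finger_gap'],s['ft_force'],s['wrist_torque'])
print(grip(64))
for n in ['top','scene']:
    T=camT(n);snap(n,n+'14.png')
    for q in ['foot_left','foot_right','lever_knob','leg_foot']: print(n,q,[(w(T,d['point']).round(4),round(d['conf'],2)) for d in cams.mark_of(n,q)[:1]])
E
```

```text
[ 0.54  0.64  1.64 -0.52  1.2   2.35] [0.49366865 0.19836238 0.09648171] 0.014284417056320735 [ 0.59174082  2.81673718 -0.78817517] [0.70445105 0.14764506 0.0812353 ]
(array([0.49260691, 0.19784772, 0.09606186]), array([[ 0.99957953,  0.02458995,  0.0153655 ],
       [ 0.02899594, -0.84769152, -0.52969645],
       [ 0.        ,  0.52991926, -0.8480481 ]]))
top foot_left [(array([0.5127, 0.0684, 0.0732]), 0.68)]
top foot_right [(array([ 0.4382, -0.0165,  0.0061]), 0.71)]
top lever_knob [(array([0.5177, 0.1468, 0.1237]), 0.41)]
top leg_foot [(array([ 0.5394, -0.0361,  0.0969]), 0.62)]
scene foot_left [(array([ 0.5575, -0.0049,  0.0065]), 0.91)]
scene foot_right [(array([ 0.4371, -0.0168,  0.0063]), 0.78)]
scene lever_knob [(array([0.5179, 0.1498, 0.1213]), 0.53)]
scene leg_foot [(array([ 0.5411, -0.0317,  0.1005]), 0.65)]
```

```bash
cat >> h.py <<'E'
def tip(ths,off=None,al=32.,**k):
    """rows to tip to ths; off = tilt-frame correction (world) added to targets"""
    L=[grip(t,al=al,**k) for t in ths]
    o=np.zeros(3) if off is None else np.array(off)
    rows([p+o for p,_ in L],[r for _,r in L])
E
python3 - <<'E'
from h import *
tip([64,61,58,55,52,49,46,43,40],off=[.001,.0005,.0005])
E
```

```text
[-0.0, -0.0, 0.0] [-0.007, -0.004, -0.003] 
[-0.0, 0.04, -0.024] [0.098, -0.004, -0.003] 
[-0.0, 0.081, -0.047] [0.203, -0.004, -0.003] 
[0.0, 0.124, -0.067] [0.308, -0.004, -0.003] 
[0.0, 0.167, -0.085] [0.412, -0.005, -0.003] 
[0.0, 0.212, -0.101] [0.517, -0.005, -0.003] 
[0.0, 0.257, -0.114] [0.622, -0.005, -0.003] 
[0.0, 0.303, -0.126] [0.727, -0.005, -0.003] 
[0.001, 0.35, -0.135] [0.831, -0.005, -0.003]
```

>>> move_arm(steps=[[[0,0,0],[0,0,0],1],[[0,0,0],[0,0,0],1],[[0,0.02,-0.012],[0.05,0,0],1],[[0,0.04,-0.024],[0.1,0,0],1],[[0,0.06,-0.036],[0.15,0,0],1],[[0,0.081,-0.047],[0.203,0,0],1],[[0,0.102,-0.057],[0.255,0,0],1],[[0,0.124,-0.067],[0.308,0,0],1]], squeeze=35)

```text
time_s: 18.68
eef_pos: [0.494, 0.1803, 0.1275]
tool_rot: [0.199, 0.98, 0.014, 0.004]
ft_force: [0.4, -0.8, -2.9]
finger_gap: 0.0143
```

```bash
python3 - <<'E'
from h import *
s=readout.state();print(s['joints'].round(2),s['eef_pos'],s['finger_gap'],s['ft_force'],s['wrist_torque'])
print(grip(55)[0])
for n in ['scene']:
    T=camT(n);snap(n,n+'15.png')
    for q in ['foot_left','foot_right','leg_foot','top_grip']: print(n,q,[(w(T,d['point']).round(4),round(d['conf'],2)) for d in cams.mark_of(n,q)[:1]])
im=cv2.imread('pics/scene15.png');cv2.imwrite('pics/s15b.png',cv2.resize(im[120:260,150:330],None,fx=4,fy=4))
tip([55,52,49,46,43,40,37,34,31],off=[.001,.0005,.0005])
E
```

```text
[ 0.45  0.52  1.7  -0.41  1.12  2.21] [0.49401985 0.1802762  0.12745326] 0.014344508410533738 [ 0.38544994 -0.84447594 -2.94470475] [0.36698538 0.11470366 0.08713966]
[0.49311509 0.18032915 0.12666123]
scene foot_left [(array([ 0.5589, -0.0054,  0.0051]), 0.66)]
scene foot_right [(array([ 0.4394, -0.0196,  0.0042]), 0.73)]
scene leg_foot [(array([ 0.5461, -0.0482,  0.0933]), 0.56)]
scene top_grip [(array([0.4882, 0.1888, 0.1426]), 0.59)]
[0.0, -0.0, -0.001] [0.0, -0.004, -0.003] 
[0.0, 0.04, -0.025] [0.105, -0.004, -0.003] 
[0.0, 0.082, -0.048] [0.21, -0.005, -0.002] 
[0.0, 0.124, -0.068] [0.315, -0.005, -0.002] 
[0.001, 0.168, -0.086] [0.419, -0.005, -0.002] 
[0.001, 0.213, -0.102] [0.524, -0.005, -0.002] 
[0.001, 0.258, -0.116] [0.629, -0.005, -0.002] 
[0.001, 0.305, -0.127] [0.733, -0.005, -0.002] 
[0.001, 0.351, -0.136] [0.838, -0.005, -0.002]
```

View pics/s15b.png

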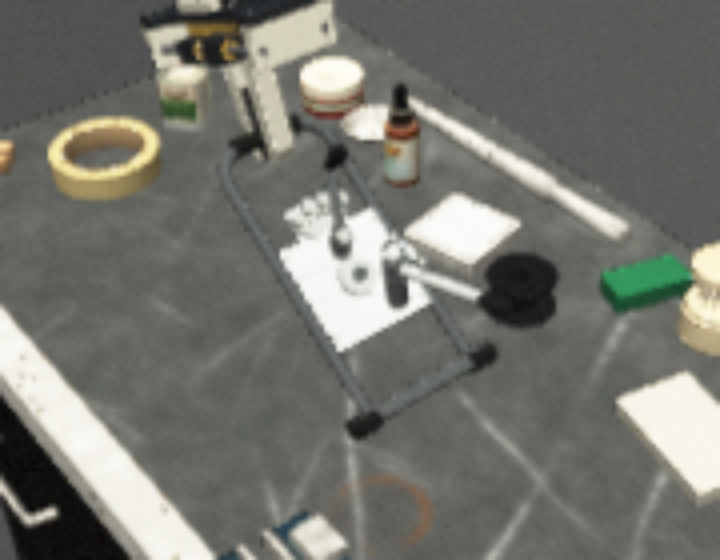

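>>> move_arm(steps=[[[0,0.04,-0.025],[0.105,0,0],1],[[0,0.082,-0.048],[0.21,0,0],1],[[0,0.124,-0.068],[0.315,0,0],1],[[0,0.168,-0.086],[0.42,0,0],1],[[0,0.213,-0.102],[0.525,0,0],1],[[0,0.258,-0.116],[0.63,0,0],1],[[0,0.305,-0.127],[0.735,0,0],1],[[0,0.351,-0.136],[0.84,0,0],1]])

```text
time_s: 19.92
eef_pos: [0.4957, 0.113, 0.1925]
tool_rot: [-0.01, 1.0, 0.015, 0.001]
ft_force: [1.1, -1.2, -5.6]
finger_gap: 0.0138
```

```bash
python3 - <<'E'
from h import *
s=readout.state();print(s['joints'].round(2),s['eef_pos'],s['finger_gap'],s['ft_force'],s['wrist_torque'])
print(grip(31)[0])
for n in ['scene']:
    T=camT(n);snap(n,n+'16.png')
    for q in ['foot_left','foot_right','leg_foot','top_grip']: print(n,q,[(w(T,d['point']).round(4),round(d['conf'],2)) for d in cams.mark_of(n,q)[:1]])
im=cv2.imread('pics/scene16.png');cv2.imwrite('pics/s16b.png',cv2.resize(im[80:260,150:330],None,fx=3.3,fy=3.3))
tip([31,28,25,22,19,16,13,10,7,4,2,0],off=[.001,.0005,.0005])
E
```

```text
[0.12 0.3  1.79 0.02 1.04 1.65] [0.49566064 0.11296799 0.19250681] 0.013815030869246011 [ 1.06721667 -1.18824721 -5.59414249] [-0.2995549   0.04604751  0.11085986]
[0.49507892 0.11262969 0.19222296]
scene foot_left [(array([ 0.5565, -0.0065,  0.0027]), 0.93)]
scene foot_right [(array([ 0.4384, -0.0204,  0.003 ]), 0.79)]
scene leg_foot [(array([ 0.5447, -0.0825,  0.0677]), 0.72)]
scene top_grip [(array([0.4892, 0.1141, 0.2129]), 0.72)]
[0.001, 0.001, -0.002] [0.0, -0.004, -0.0] 
[0.001, 0.042, -0.027] [0.105, -0.004, -0.0] 
[0.001, 0.084, -0.05] [0.21, -0.004, 0.0] 
[0.001, 0.126, -0.071] [0.315, -0.004, 0.0] 
[0.002, 0.17, -0.09] [0.419, -0.004, 0.0] 
[0.002, 0.215, -0.107] [0.524, -0.004, 0.0] 
[0.002, 0.261, -0.121] [0.629, -0.004, 0.0] 
[0.002, 0.307, -0.133] [0.733, -0.004, 0.001] 
[0.002, 0.354, -0.143] [0.838, -0.004, 0.001] 
[0.002, 0.402, -0.15] [0.943, -0.004, 0.001] 
[0.002, 0.434, -0.154] [1.013, -0.004, 0.001] SCALE
[0.002, 0.465, -0.156] [1.082, -0.004, 0.001] SCALE
```

View pics/s16b.png

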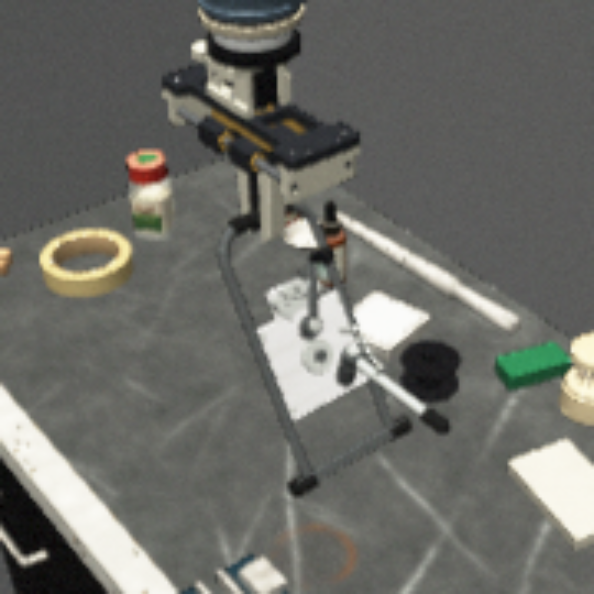

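>>> move_arm(steps=[[[0,0.042,-0.026],[0.105,0,0],1],[[0,0.084,-0.049],[0.21,0,0],1],[[0,0.126,-0.07],[0.315,0,0],1],[[0,0.17,-0.089],[0.42,0,0],1],[[0,0.215,-0.106],[0.525,0,0],1],[[0,0.261,-0.12],[0.63,0,0],1],[[0,0.307,-0.132],[0.735,0,0],1],[[0,0.338,-0.138],[0.8,0,0],1]])

```text
time_s: 21.18
eef_pos: [0.4985, 0.0284, 0.2252]
tool_rot: [-0.207, 0.978, 0.014, -0.002]
ft_force: [2.2, 0.7, -1.9]
finger_gap: 0.0139
```

```bash
python3 - <<'E'
from h import *
s=readout.state();print(s['joints'].round(2),s['eef_pos'],s['finger_gap'],s['ft_force'],s['wrist_torque'])
print(grip(8)[0],S(8)[0])
for n in ['scene','top']:
    T=camT(n);snap(n,n+'17.png')
    for q in ['foot_left','foot_right','leg_foot','top_grip','leg_pivot','lever_knob']: print(n,q,[(w(T,d['point']).round(4),round(d['conf'],2)) for d in cams.mark_of(n,q)[:1]])
im=cv2.imread('pics/scene17.png');cv2.imwrite('pics/s17b.png',cv2.resize(im[80:260,150:330],None,fx=3.3,fy=3.3))
tip([8,6,4,2,0,-1],off=[.001,.0005,.0003])
E
```

```text
[-0.26  0.3   1.78  0.43  1.22  1.1 ] [0.49847424 0.02843574 0.22518474] 0.013927183609008334 [ 2.23781775  0.69007989 -1.92156735] [-0.20127258 -0.11380111 -0.0406701 ]
[0.4975409  0.02775761 0.22534103] [ 4.98753671e-01 -1.40502109e-02  8.27214157e-05]
scene foot_left [(array([ 0.5576, -0.0083,  0.0018]), 0.98)]
scene foot_right [(array([ 0.4398, -0.0182,  0.0006]), 0.63)]
scene leg_foot [(array([ 0.5464, -0.1025,  0.0369]), 0.74)]
scene top_grip [(array([0.4939, 0.0212, 0.244 ]), 0.83)]
scene leg_pivot [(array([ 0.5216, -0.0262,  0.1053]), 0.73)]
scene lever_knob [(array([ 0.5218, -0.0222,  0.199 ]), 0.64)]
top foot_left []
top foot_right [(array([ 0.4397, -0.0176,  0.0021]), 0.73)]
top leg_foot []
top top_grip [(array([0.4892, 0.0185, 0.2447]), 0.76)]
top leg_pivot [(array([ 0.5157, -0.0254,  0.1034]), 0.79)]
top lever_knob []
[0.002, 0.0, -0.002] [0.003, -0.003, 0.001] 
[0.002, 0.027, -0.019] [0.073, -0.003, 0.002] 
[0.002, 0.055, -0.036] [0.143, -0.003, 0.002] 
[0.002, 0.082, -0.052] [0.213, -0.003, 0.002] 
[0.002, 0.111, -0.066] [0.283, -0.003, 0.002] 
[0.002, 0.125, -0.073] [0.317, -0.003, 0.002]
```

View pics/s17b.png

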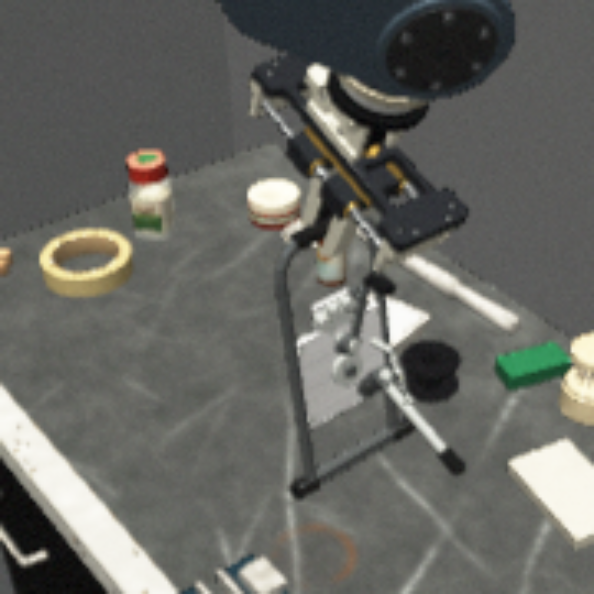

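>>> move_arm(steps=[[[0,0.014,-0.009],[0.035,0,0],1],[[0,0.027,-0.018],[0.073,0,0],1],[[0,0.041,-0.027],[0.108,0,0],1],[[0,0.055,-0.035],[0.143,0,0],1],[[0,0.068,-0.043],[0.178,0,0],1],[[0,0.082,-0.051],[0.213,0,0],1],[[0,0.097,-0.058],[0.248,0,0],1],[[0,0.111,-0.065],[0.283,0,0],1]])

```text
time_s: 22.88
eef_pos: [0.499, -0.0037, 0.2289]
tool_rot: [-0.276, 0.961, 0.014, -0.003]
ft_force: [0.8, -0.3, -5.7]
finger_gap: 0.0143
```

>>> move_arm(steps=[[[0,0,0],[0,0,0],1],[[0,0,0],[0,0,0],1]])

```text
time_s: 23.12
eef_pos: [0.499, -0.0037, 0.2289]
tool_rot: [-0.276, 0.961, 0.014, -0.003]
ft_force: [1.3, -0.3, -5.0]
finger_gap: 0.0139
```

```bash
cat > chk.py <<'E'
from h import *
import sys
s=readout.state();print(s['time_s'],s['joints'].round(2),s['eef_pos'],s['finger_gap'],s['ft_force'],s['wrist_torque'])
Rm=Rq(s['tool_rot']);print('grip pt',s['eef_pos']-Rm[:,2]*.019,'tool tilt deg',np.degrees(np.arctan2(Rm[1,2],-Rm[2,2])),'model',S(0)[0])
ob=[]
for rep in range(2):
  for n in ['scene','top']:
    T=camT(n);snap(n,n+'c%s.png'%sys.argv[1])
    for q in ['foot_left','foot_right','leg_foot','top_grip','leg_pivot','lever_knob']:
        r=cams.mark_of(n,q)[:1]
        if r and r[0]['conf']>.5: ob.append((q,w(T,r[0]['point'])))
r=fit(ob,tilt0=0.,qlev=.8,qleg=1.78,x0=(.4987,-.0142,0,.03))
im=cv2.imread('pics/scenec%s.png'%sys.argv[1]);cv2.imwrite('pics/sc%sb.png'%sys.argv[1],cv2.resize(im[80:260,150:330],None,fx=3.3,fy=3.3))
E
sed -i 's#(v\[4\]-tilt0)/.7#(v[4]-tilt0)/20.#' h.py
python3 chk.py 1
```

```text
23.125 [-0.38  0.34  1.75  0.53  1.33  0.96] [ 0.49895698 -0.00371     0.22885249] 0.013870693457185578 [ 1.28380208 -0.29548657 -4.99668299] [-0.7415707  -0.03120491 -0.13144985]
grip pt [ 0.49921983 -0.01379383  0.24495365] tool tilt deg 32.058102912337404 model [ 0.49875378 -0.01405406  0.        ]
fit [ 0.497  -0.0144  0.0007  0.037   0.0201] deg yaw 2.12
  foot_left [-3.6 -0.  -1.5]
  foot_right [ 1.8  1.3 -1.5]
  leg_foot [-1.3  1.6 -0.2]
  top_grip [ 4.1 -0.3 -1.6]
  leg_pivot [-0.4  1.7 -1.7]
  lever_knob [ 1.1 -1.1  2.5]
  foot_left [-0.2  0.7  1. ]
  foot_right [ 1.7 -1.   0.8]
  top_grip [2.3 1.1 3.3]
  leg_pivot [ 0.5 -1.7  3.2]
  foot_left [-7.6 -1.8 -1.6]
  foot_right [ 1.1 -3.4 -1.6]
  leg_foot [-1.4  0.4  1.2]
  top_grip [1.  0.  0.3]
  leg_pivot [-0.8  1.2 -3.3]
  lever_knob [-1.5  0.8 -1.5]
  foot_left [ 0.3  1.5 -0.2]
  top_grip [-0.  -1.8  0.2]
  leg_pivot [-0.4 -0.   3.2]
```

View pics/sc1b.png

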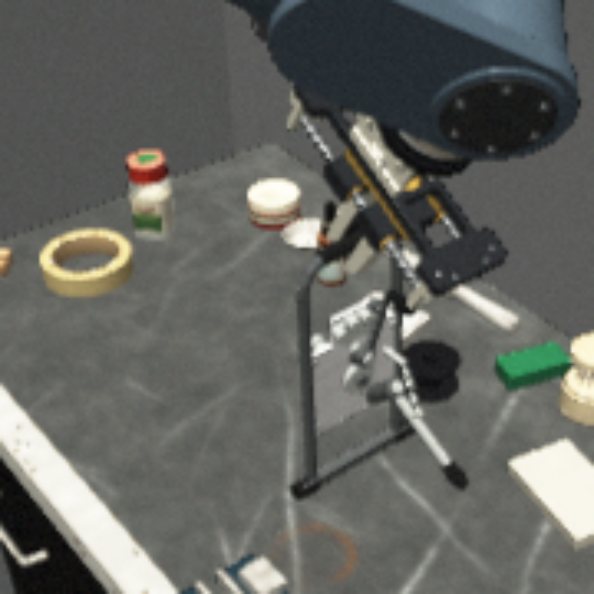

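>>> move_arm(steps=[[[0,0.0015,0.0024],[0,0,0],1],[[0,0.0015,0.0024],[0,0,0],1],[[0,0.0015,0.0024],[0,0,0],1],[[0,0.0015,0.0024],[0,0,0],1]])

```text
time_s: 25.02
eef_pos: [0.4993, -0.0037, 0.2286]
tool_rot: [-0.276, 0.961, 0.014, -0.003]
ft_force: [3.1, -0.4, 2.8]
finger_gap: 0.0138
```

```bash
python3 chk.py 2
```

```text
25.025 [-0.38  0.34  1.75  0.53  1.33  0.96] [ 0.49931121 -0.00371425  0.22857264] 0.013844787656929036 [ 3.09056263 -0.38835155  2.81623968] [ 0.09060895 -0.26874338 -0.28467125]
grip pt [ 0.49955587 -0.01380251  0.24467131] tool tilt deg 32.07340427954444 model [ 0.49875378 -0.01405406  0.        ]
fit [ 0.497  -0.0146 -0.0005  0.0429  0.3488] deg yaw 2.46
  foot_left [ 32.9 371.1   3.4]
  foot_right [-0.1 -1.7 -3.1]
  leg_foot [-0.5 -1.1  0.1]
  top_grip [ 3.1 -0.1 -2.5]
  leg_pivot [ 1.6  0.2 -1.5]
  lever_knob [-0.4 -1.6  2.3]
  foot_left [ 0.6 -0.3  2. ]
  foot_right [ 0.  -0.5 -1.6]
  top_grip [ 3.3  3.6 -2. ]
  leg_pivot [ -1.  342.   99.1]
  foot_left [-4.7 -4.  -2.1]
  foot_right [-1.   2.3 -4.1]
  leg_foot [-1.1  0.8  1.6]
  top_grip [1.1 0.3 0.8]
  leg_pivot [-1.   3.4 -5.9]
  lever_knob [-0.8  0.1 -0.6]
  foot_left [-1.7 -0.4  2.5]
  foot_right [ 1.1 -1.8 -0.5]
  top_grip [-147.8 -145.4  247.1]
  leg_pivot [ 1.3 -3.5 -0.6]
```

```bash
python3 - <<'E'
from h import *
i=cv2.imread('pics/topc2.png');a=cv2.imread('pics/top0.png')
cv2.imwrite('pics/cmp.png',np.vstack([cv2.resize(a[110:290,60:420],None,fx=1.6,fy=1.6),cv2.resize(i[110:290,60:420],None,fx=1.6,fy=1.6)]))
E
```

```text
(no output)
```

View pics/cmp.png

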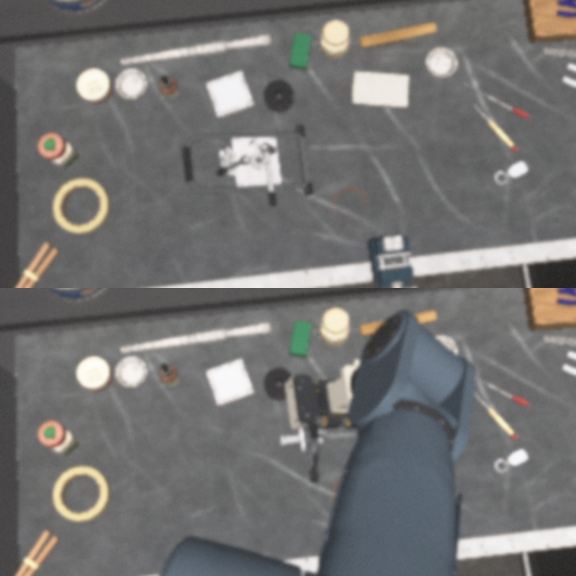

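```bash
python3 -c "
from rig import env
print(env.job_done())"
```

```text
the job is handed in; nothing more can be done
None
```

I handed the job in at 25 s with the stand upright on both feet and the gripper still holding its top bar at 35 N.

I did it in the order you asked:

1. **Brake lever:** I moved it from free, through drag, into the lock notch with three dots. The camera found the knob within about 2 mm of the lock position, and it was still there with the stand upright.
2. **Prop leg:** I swung it past centre and the spring snapped it open. The measured foot position matches fully open (1.78 rad).
3. **Tipping up:** I gripped the top bar, tipped the stand about its feet, and pressed it down lightly (about 3 N) at the end.

**Last checks:**
- **Plumb:** the arm's own pose puts the grip point within 1 mm of directly above the feet. One camera fit gave 0.02° of tilt and the last gave 0.35°. That last fit included three wrong network detections (`foot_left`, `leg_pivot` and `top_grip`, one each), which were down-weighted, and its other points agreed to a few mm.
- **Stability:** both feet measured on the bench to within a few mm. The stand is not leaning on its leg.
- **Other things on the bench:** in the before and after top pictures, everything still in view looks unmoved. The arm hides part of the bench in the last picture, including the `solder_block`. I did not measure these items separately.

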